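# Load a flanged bush into the nest block, flange up

## Task

Two like flanged aluminium bushes stand on the green cutting mat. Take the one that stands with its flange up and lower it, without dropping it, spigot first into the large round pocket of the steel nest block, so that it stands upright on the pocket's floor with its flange on top, and let it go. Leave the other bush, the one with its flange down, standing where it is.

Things in the scene. Friction and masses are not known exactly. Their poses are not given: they have to be found in the camera images.
- bush: bush to load: aluminium, 0.1-0.16 kg, 42 mm tall, standing flange up on the 3 mm thick mat. Spigot 30 mm dia, 30 mm tall; on top the flange, 56 mm dia, 12 mm thick (z = 30 to 42 mm), gripped from above; 16 mm bore. Origin: centre of the spigot's foot, z up to the flange. A 44 mm dia, 20 mm tall ring (not needed) stands near; centres of ring and bushes are 90 mm or more apart, a flat pencil between
- spare: the other bush, same shape and material, standing the other way up: its 56 mm flange (12 mm thick) rests on the mat and its 30 mm spigot points up, 42 mm tall in all. Origin at the centre of its underside (the flange face on the mat), z up. To be left alone
- pocket (a point): floor centre of the large round pocket in the nest block, z up. Pocket 52 mm dia (wider than the spigot, narrower than the flange), 12 mm deep, floor 8 mm above the bench. The block is a fixed steel plate 150 x 110 x 20 mm flat on the bench at any yaw; x points along its length from the pocket to its centre, 32 mm away. The 23 mm hole at its other end is not used
Not all that is in view belongs to the job. What is shaped like the bush but pink, purple or red is not meant.

How it is judged:
At the end, for the whole second after the job is handed in: The bush stands in the large pocket, flange up: its foot within 4 mm of the pocket's floor in height and within 14 mm of the pocket's axis (anywhere inside the pocket), within 10 degrees of upright, at rest; the other bush still stands flange down within 30 mm of where it was (horizontal distance between bush and pocket below 0.014 m and z of bush in the frame of pocket between -0.004 and 0.004 m and angle between each of bush, spare's own z axis and vertical below 0.18 rad and linear speed of bush below 0.02 m/s and distance of spare from where it was at the start of the episode below 0.03 m); the robot touches nothing.
It fails at once if the bush was let go over the pocket more than 20 mm above its floor (horizontal distance between bush and pocket below 0.03 m and z of bush in the frame of pocket above 0.02 m and contact force between bush and the fingers below 0.02 N).
It fails at once if the other bush was moved more than 30 mm or knocked over (distance of spare from where it was at the start of the episode above 0.03 m or angle between spare's own z axis and vertical above 0.5 rad).
It also fails if it takes over 40 s, if anything falls off the work surface, if the arm or the gripper's body presses on something with over 40 N, if the wrist force passes 120 N, or if a joint passes its speed limit or range.

## Robot

A 6-joint arm with a two-finger parallel gripper is mounted at the origin on the work surface. World frame = base frame: x ahead of the robot, y to its left, z up, the work surface at z = 0. Lengths are in m, angles in rad, forces in N, time in s.
With the tool pointing down it reaches from about 0.35 to 0.85 m from the base axis. Payload 8.1 kg.
Tool frame: the origin (TCP) lies at the very end of the fingers, on their centre line; the grasp point (between the pads) lies 19 mm behind it; z points along the fingers, y is the line along which they close (so a half turn about z gives the same grasp; the last joint's range is limited). The gripper opens to 93 mm and grips with 3 to 60 N. Pads are 15 mm wide; open, the fingers measure 128 mm over their backs; the gripper's body (75 mm by 188 mm) begins 65 mm behind the grasp point.
Start: joints at [1.045, 0.13, 1.488, -0, 1.523, -0.085], TCP at [0.256, 0.543, 0.219] pointing down, gripper open.
Joint ranges: [-2.96, 2.96], [-0.89, 2.26], [0.02, 2.5], [-1.34, 4.48], [0, 2.73], [-2.66, 2.66]. Speed limits (rad/s): [2.39, 2.39, 2.79, 3.14, 3.14, 3.14].

## Interface

Orientations are given as a rotation vector (axis times angle).
In Python, from plant import robot gives the robot as it stands. The module is installed in compiled form; this text tells all that it offers.
- The arm moves only by the tool play_rows, never from a script. Its argument "increments" is text: rows parted by semicolons, each of 5 numbers parted by spaces: the shift along the tool's x, y, z in mm, then the turn about the tool's z in degrees, then the closure, from -1 (fully open) to 1 (shut). In form: dx dy dz yaw claw; .... A call has 1 to 20 rows; each row is the pose to reach, as a shift and turn from the pose commanded when the call began, along the tool's axes at that moment; what a row does not reach only later rows make up. A row lasts 1/10 s, in which the tool goes at most 50 mm and 8.59 degrees, less where a joint would pass 70% of its speed; a pose out of reach is approached as far as the arm can. A call with a gripper value outside its range is refused whole. The fingers move at their own pace and stop on an object; "force" is the grip in N (left out, the last holds). Time passes only in rows, so rows that repeat a pose let the fingers close. It gives the time, the measured TCP pose, the force, the opening and the grip force at its end, in the units of the state.
- robot.read_state(): the state, without advancing time (a new reading comes with each control period).
- robot.read_camera(name): name is "side" or "top"; returns the picture (420x560x3 uint8, blue, green, red); there is no depth.
- robot.calibration(name): a dict with "vertical_fov" (degrees; the focal length in pixels is half the picture's height over the tangent of half this angle, whatever the lens; pixels are square), "cx", "cy" (the principal point, pixels), "rvec" (rotation vector, rad) and "tvec" (3), from world to camera coordinates, as OpenCV has them. Camera axes: x right, y down, z forward; pixel columns grow to the right and rows downward; lengths in m; the calibration is good to about 2 mm. A picture is of the moment at which its call begins. calibration takes no time and is no camera call.
- robot.close_job(): hands the job in; it is judged then, once.
Trained networks look in the newest picture that a camera, given by its name, has taken for a name from the list of things; names that differ only in an ending like _2 or _b are one class to them, and where a whole thing is asked for, a point or a joint stands for the part that bears it (a point fixed in the world has none). Each returns a list of dicts, best first, with "conf" (0 to 1); they miss things now and then, are a little off and sometimes report something else, mostly with a low value. They report only what shows in the picture. A call takes as long as a camera call. They do not tell look-alikes from the thing itself.
- robot.recognise(camera, query): "centre" ([x, y, z] in m, in world coordinates, good to about 4 mm: the middle of the surface that is visible of it).
- robot.regions_of(camera, query): "pixels" (420x560 bool, what is visible of it).
- robot.landmark_of(camera, query): "centre" ([x, y, z] in m, in world coordinates, good to about 4 mm: a listed point, or the origin of a listed thing).
The state is a dict: "t": time; "q": joint angles; "dq": joint speeds; "joint_torque": joint torques, N m; "tool_pos": TCP position; "orientation": TCP orientation; "force": force on the tool from outside, world axes, zero at the start; "wrist_torque": the same for the moment, N m; "opening": finger opening in m; "gripper_force": force on a finger pad.
Only numpy, scipy, OpenCV 4.12 (cv2) and the standard library are available. Lean on these libraries where they do the work, as an engineer would, in place of code of your own. Each camera call takes 0.05 s, during which the arm holds its last target. There are 200 camera calls.

## Working session

There is one attempt and no reset: what is moved stays moved. The work goes in short steps, Python scripts to look and compute and a tool call to move; the robot and the scene stay as the last step left them, time stands still between calls to the robot, and variables do not carry over. Pictures are saved under pics/ and viewed, at most 10 in all, crops included, and the job is handed in when it is done.

Besides the shell and the picture viewer there is one more tool, called after "Request:" as name(argument=value, ...) on one line, values as JSON. play_rows: Moves the arm, as the interface text tells. Its arguments: {"type":"object","properties":{"increments":{"type":"string"},"force":{"type":"number"}},"required":["increments"]}

```bash
mkdir -p pics
python3 - <<'E'
from plant import robot
import cv2, numpy as np
for c in("top","side"):
    im=robot.read_camera(c); cv2.imwrite(f"pics/{c}1.png",im)
    for q in("bush","spare","pocket"):
        print(c,q,[(np.round(d["centre"],3),round(d["conf"],2)) for d in robot.landmark_of(c,q)])
s=robot.read_state();print(s["t"],s["tool_pos"],s["orientation"],s["opening"])
import json;print(robot.calibration("top"),robot.calibration("side"))
E
```

```text
top bush [(array([ 0.502,  0.112, -0.006]), 0.9), (array([ 0.856, -0.052, -0.001]), 0.72), (array([ 0.644, -0.114,  0.005]), 0.63), (array([ 0.584,  0.107, -0.002]), 0.56)]
top spare [(array([ 0.58 , -0.288,  0.008]), 0.84)]
top pocket [(array([0.61 , 0.277, 0.006]), 0.74)]
side bush [(array([ 0.642, -0.112,  0.002]), 0.9), (array([ 0.857, -0.052,  0.005]), 0.69), (array([0.585, 0.106, 0.002]), 0.66), (array([ 0.495,  0.111, -0.004]), 0.58)]
side spare [(array([ 0.58 , -0.293,  0.001]), 0.56)]
side pocket [(array([0.612, 0.279, 0.011]), 0.58)]
0.4 [0.25592886 0.54256486 0.21847471] [-6.86760462e-01 -3.06552954e+00  5.07560383e-04] 0.09252925640243935
{'vertical_fov': 52.489285256091684, 'cx': 283.44673842444803, 'cy': 214.11607518370855, 'rvec': array([ 2.13729165, -2.12689882,  0.17360404]), 'tvec': array([-0.01817326,  0.63367065,  0.64438432])} {'vertical_fov': 55.8848059489391, 'cx': 283.46728949617585, 'cy': 206.78509458438037, 'rvec': array([ 2.12986996, -0.57626267,  0.2641478 ]), 'tvec': array([-0.57720481,  0.22799932,  0.52094934])}
```

```bash
python3 -c "
import cv2,numpy as np
cv2.imwrite('pics/b1.png',cv2.resize(np.vstack([cv2.imread('pics/top1.png'),cv2.imread('pics/side1.png')]),None,fx=.7,fy=.7))"
```

```text
(no output)
```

View pics/top1.png

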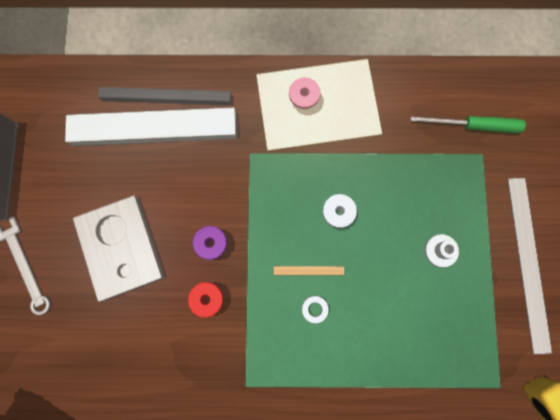

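View pics/side1.png

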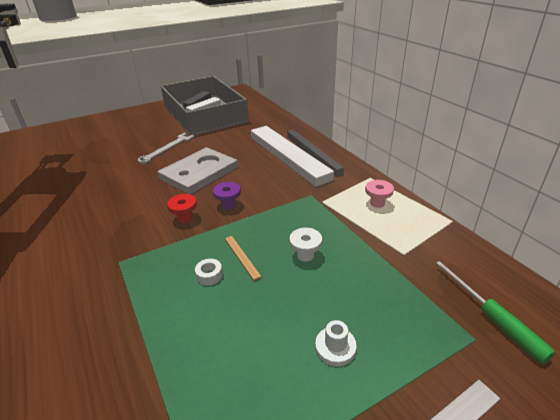

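The bush to load (flange up) is at about (340,211) in top and (306,245) in side. The spare is at (443,250) in top and the pocket at (112,231). The pink, purple and red look-alikes are elsewhere. I'll refine the flange top circle at z=0.045 and the pocket rim at z=0.020.

```bash
cat > h.py <<'E'
from plant import robot
import cv2, numpy as np
def K(c):
    k=robot.calibration(c); f=210/np.tan(np.radians(k["vertical_fov"]/2))
    return np.array([[f,0,k["cx"]],[0,f,k["cy"]],[0,0,1]]),cv2.Rodrigues(k["rvec"])[0],k["tvec"]
def toplane(c,p,z):
    k,R,t=K(c); d=R.T@np.linalg.solve(k,[p[0],p[1],1]); o=-R.T@t
    return o+d*(z-o[2])/d[2]
def proj(c,P):
    k,R,t=K(c); p=k@(R@np.array(P)+t); return p[:2]/p[2]
def totool(delta):
    s=robot.read_state(); return cv2.Rodrigues(s["orientation"])[0].T@delta*1000
E
python3 - <<'E'
from h import *
im=robot.read_camera("top")
g=im.min(2)
# bush flange: bright pixels near (340,211)
m=np.zeros(g.shape,np.uint8); m[185:237,315:366]=(g[185:237,315:366]>130)
c=max(cv2.findContours(m,cv2.RETR_EXTERNAL,cv2.CHAIN_APPROX_NONE)[0],key=cv2.contourArea)
e=cv2.fitEllipse(c);print(e,toplane("top",e[0],.045), "px/m",np.linalg.norm(proj("top",[.64,-.11,.045])-proj("top",[.64,-.054,.045])))
for q in("bush","spare","pocket"):
  for cam in("top","side"):
    if cam=="side" and q=="bush": robot.read_camera("side")
    for _ in range(3):
        for d in robot.landmark_of(cam,q):
            if d["conf"]>.3: print(q,cam,np.round(d["centre"],4),round(d["conf"],2))
a=cv2.resize(im[185:315,60:180],None,fx=4,fy=4,interpolation=cv2.INTER_CUBIC)
b=cv2.resize(im[176:246,305:375],None,fx=4,fy=4,interpolation=cv2.INTER_CUBIC)
b=cv2.copyMakeBorder(b,0,520-280,0,0,cv2.BORDER_CONSTANT)
cv2.ellipse(b,((((e[0][0]-305+.5)*4,(e[0][1]-176+.5)*4)),(e[1][0]*4,e[1][1]*4),e[2]),(0,0,255),1)
P=[.611,.278,.020]
# pocket rim prediction
pts=np.array([proj("top",[P[0]+.026*np.cos(t),P[1]+.026*np.sin(t),.02]) for t in np.linspace(0,6.28,40)])
cv2.polylines(a,[((pts-[60,185]+.5)*4).astype(int)],True,(0,0,255),1)
cv2.imwrite("pics/z.png",np.hstack([a,b]))
E
```

```text
((339.45745849609375, 210.22325134277344), (33.128074645996094, 33.55324935913086), 121.60090637207031) [ 0.64207118 -0.10788066  0.045     ] px/m 33.799454792042624
bush top [ 0.6422 -0.1129  0.0032] 0.83
bush top [ 0.5854  0.1072 -0.0015] 0.75
bush top [ 0.5003  0.1089 -0.0048] 0.56
bush top [ 8.551e-01 -5.440e-02 -4.000e-04] 0.56
bush top [ 0.6422 -0.1129  0.0032] 0.83
bush top [ 0.5854  0.1072 -0.0015] 0.75
bush top [ 0.5003  0.1089 -0.0048] 0.56
bush top [ 8.551e-01 -5.440e-02 -4.000e-04] 0.56
bush top [ 0.6422 -0.1129  0.0032] 0.83
bush top [ 0.5854  0.1072 -0.0015] 0.75
bush top [ 0.5003  0.1089 -0.0048] 0.56
bush top [ 8.551e-01 -5.440e-02 -4.000e-04] 0.56
bush side [ 0.4954  0.1122 -0.0023] 0.94
bush side [0.5856 0.1046 0.0012] 0.9
bush side [ 0.858  -0.056   0.0043] 0.78
bush side [ 0.6432 -0.1097  0.0046] 0.64
bush side [ 0.4954  0.1122 -0.0023] 0.94
bush side [0.5856 0.1046 0.0012] 0.9
bush side [ 0.858  -0.056   0.0043] 0.78
bush side [ 0.6432 -0.1097  0.0046] 0.64
bush side [ 0.4954  0.1122 -0.0023] 0.94
bush side [0.5856 0.1046 0.0012] 0.9
bush side [ 0.858  -0.056   0.0043] 0.78
bush side [ 0.6432 -0.1097  0.0046] 0.64
spare top [ 0.5779 -0.2875  0.0054] 0.81
spare top [0.6108 0.2778 0.0063] 0.42
spare top [ 0.5779 -0.2875  0.0054] 0.81
spare top [0.6108 0.2778 0.0063] 0.42
spare top [ 0.5779 -0.2875  0.0054] 0.81
spare top [0.6108 0.2778 0.0063] 0.42
spare side [ 0.5778 -0.2941 -0.0024] 0.67
spare side [ 0.5778 -0.2941 -0.0024] 0.67
spare side [ 0.5778 -0.2941 -0.0024] 0.67
pocket top [0.611  0.2767 0.0044] 0.94
pocket top [0.611  0.2767 0.0044] 0.94
pocket top [0.611  0.2767 0.0044] 0.94
pocket side [0.6119 0.2813 0.0092] 0.84
pocket side [0.6119 0.2813 0.0092] 0.84
pocket side [0.6119 0.2813 0.0092] 0.84
```

View pics/z.png

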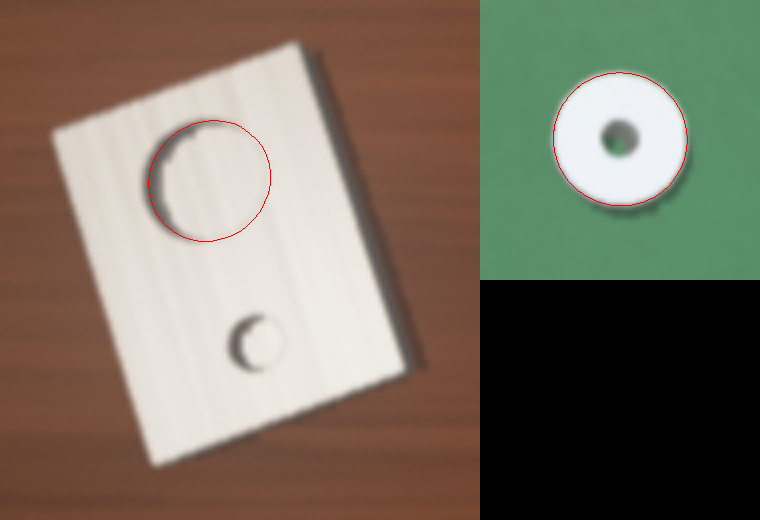

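Request:
play_rows(increments="-628 -425 0 0 -1;-628 -425 0 0 -1;-628 -425 0 0 -1;-628 -425 0 0 -1;-628 -425 0 0 -1;-628 -425 0 0 -1;-628 -425 0 0 -1;-628 -425 0 0 -1;-628 -425 0 0 -1;-628 -425 0 0 -1;-628 -425 0 0 -1;-628 -425 0 0 -1;-628 -425 0 0 -1;-628 -425 0 0 -1;-628 -425 0 0 -1;-628 -425 0 0 -1;-628 -425 0 0 -1;-628 -425 100 0 -1;-628 -425 100 0 -1;-628 -425 100 0 -1", force=25)

```text
t: 3.4
tool_pos: [0.6366, -0.1065, 0.1102]
orientation: [-0.681, -3.052, -0.001]
force: [-1.7, 0.7, -1.4]
opening: 0.0928
gripper_force: 0.0
```

Run:
```python
from h import *
im=robot.read_camera("side"); s=robot.read_state()
print(s["t"],s["tool_pos"],s["orientation"],s["q"],totool(np.array([.642,-.110,.021])-s["tool_pos"]))
x,y,z=s["tool_pos"]
for P in([x,y,z],):
    p=proj("side",P); cv2.circle(im,tuple(int(v) for v in p),2,(0,0,255),-1)
for P in([.642,-.11,.045],):
    p=proj("side",P); cv2.circle(im,tuple(int(v) for v in p),2,(255,0,0),-1)
    ell=np.array([proj("side",[P[0]+.028*np.cos(t),P[1]+.028*np.sin(t),.045]) for t in np.linspace(0,6.28,40)])
    cv2.polylines(im,[ell.astype(int)],True,(255,0,255),1)
cv2.imwrite("pics/s2.png",cv2.resize(im[100:320,190:430],None,fx=2.7,fy=2.7))
# block from top corners
c=np.array([[52,130],[298,42],[407,372],[152,466]])/4+[59.5,184.5]
W=np.array([toplane("top",q,.02) for q in c]); print(W, [np.linalg.norm(W[i]-W[i-1]) for i in range(4)])
m=W.mean(0); d=(W[0]+W[1]-W[2]-W[3])[:2]; print("pocket",m[:2]+.032*d/np.linalg.norm(d))
```

```text
3.45 [ 0.63892719 -0.10719204  0.11482887] [-6.82534142e-01 -3.05744592e+00 -8.87430555e-04] [-2.45529655e-01  3.32513332e-01  1.44658630e+00  3.42997369e-04
  1.37139420e+00 -1.37712447e+00] [-4.80072829 -1.10475488 93.79187656]
[[0.63266151 0.34739034 0.02      ]
 [0.67172309 0.24405413 0.02      ]
 [0.5306678  0.18931884 0.02      ]
 [0.49149553 0.29334327 0.02      ]] [np.float64(0.1511585873344724), np.float64(0.11047253631139019), np.float64(0.1513028281810356), np.float64(0.11115551038298413)]
pocket [0.61149568 0.2800357 ]
```

View pics/s2.png

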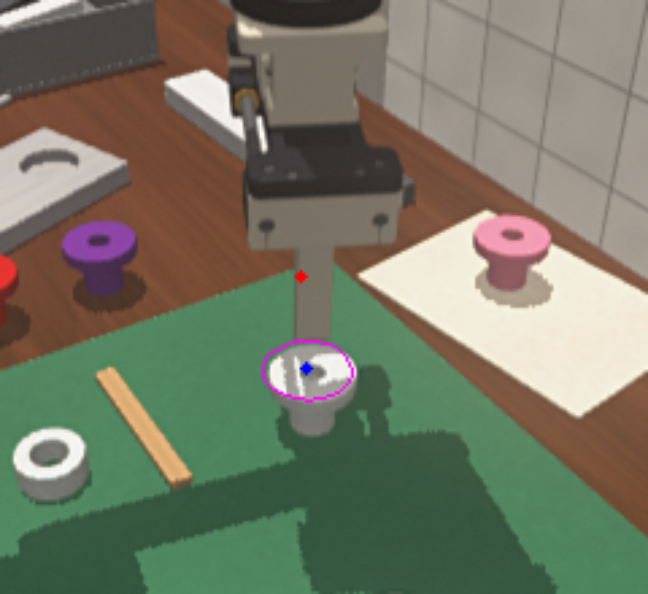

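The side view shows the fingers over the flange-up bush. The predicted flange ellipse matches it to within about 2 mm. The pocket is at (0.6115, 0.280) from the block corners, and the edge lengths match 150x110. I'll descend, grip, then lift.

Request:
play_rows(increments="0 0 30 0 -1;0 0 60 0 -1;0 0 80 0 -1;0 0 97 0 -1;0 0 97 0 -1;0 0 97 0 -1;0 0 97 0 1;0 0 97 0 1;0 0 97 0 1;0 0 97 0 1;0 0 97 0 1;0 0 97 0 1;0 0 97 0 1", force=30)

```text
t: 4.75
tool_pos: [0.6426, -0.1097, 0.0217]
orientation: [0.687, 3.066, -0.0]
force: [-1.2, -0.6, 2.4]
opening: 0.0546
gripper_force: 30.0
```

Request:
play_rows(increments="0 0 -15 0 1;0 0 -40 0 1;0 0 -70 0 1;0 0 -100 0 1;0 0 -100 0 1;0 0 -100 0 1")

```text
t: 5.35
tool_pos: [0.6435, -0.1098, 0.1233]
orientation: [0.686, 3.063, -0.0]
force: [0.1, -0.2, -1.6]
opening: 0.0549
gripper_force: 30.0
```

Run:
```python
from h import *
im=robot.read_camera("side"); s=robot.read_state()
T=s["tool_pos"];print(s["t"],T,s["opening"],s["gripper_force"],totool(np.array([.6115,.280,T[2]])-T))
print([(np.round(d["centre"],4),d["conf"]) for d in robot.landmark_of("side","bush")])
for dz,r,c in((.024,.028,(255,0,255)),(-.018,.015,(0,0,255))):
    ell=np.array([proj("side",[T[0]+r*np.cos(t),T[1]+r*np.sin(t),T[2]+dz]) for t in np.linspace(0,6.28,40)])
    cv2.polylines(im,[ell.astype(int)],True,c,1)
cv2.imwrite("pics/s3.png",cv2.resize(im[100:320,190:430],None,fx=2.7,fy=2.7))
```

```text
5.4 [ 0.64239388 -0.10958485  0.12152587] 0.05498154534896372 29.99955704435706 [1.94152072e+02 3.39169221e+02 2.69293170e-02]
[(array([0.5865, 0.1037, 0.001 ]), 0.91), (array([ 0.857 , -0.0528,  0.003 ]), 0.85), (array([ 0.6458, -0.1062,  0.106 ]), 0.84), (array([4.961e-01, 1.111e-01, 1.000e-04]), 0.83)]
```

View pics/s3.png

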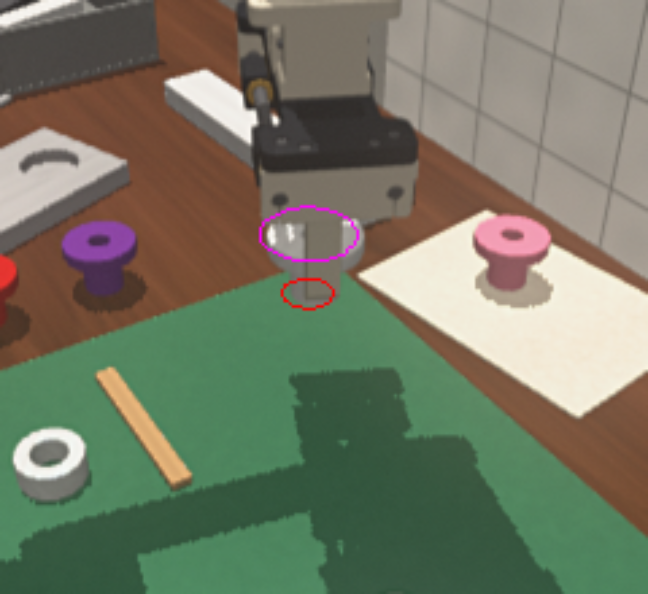

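The bush is held upright, offset about 3 mm toward +x from the TCP, which is well inside the 11 mm clearance. I'll carry it over the pocket with a small correction.

Request:
play_rows(increments="8 13 0 0 1;22 38 0 0 1;40 69 0 0 1;60 103 0 0 1;80 138 0 0 1;100 172 0 0 1;120 207 0 0 1;140 241 0 0 1;160 276 0 0 1;176 304 0 0 1;188 324 0 0 1;195 337 0 0 1;195 337 0 0 1;195 337 0 0 1;195 337 20 0 1;195 337 40 0 1;195 337 50 0 1;195 337 50 0 1;195 337 50 0 1")

```text
t: 7.35
tool_pos: [0.6104, 0.2776, 0.0721]
orientation: [0.688, 3.065, -0.0]
force: [-0.2, -0.6, -0.6]
opening: 0.0548
gripper_force: 30.0
```

Run:
```python
from h import *
im=robot.read_camera("side"); s=robot.read_state()
T=s["tool_pos"];print(s["t"],T,s["opening"],s["gripper_force"],s["force"])
print([(np.round(d["centre"],4),d["conf"]) for d in robot.landmark_of("side","bush")])
it=robot.read_camera("top")
print([(np.round(d["centre"],4),d["conf"]) for d in robot.landmark_of("top","bush")])
for x,y,z,r,c in((T[0],T[1],T[2]-.018,.015,(0,0,255)),(.6115,.280,.02,.026,(255,0,0))):
    ell=np.array([proj("side",[x+r*np.cos(t),y+r*np.sin(t),z]) for t in np.linspace(0,6.28,40)])
    cv2.polylines(im,[ell.astype(int)],True,c,1)
cv2.imwrite("pics/s4.png",cv2.resize(im[80:230,120:280],None,fx=3.7,fy=3.7))
```

```text
7.4 [0.61085367 0.27802673 0.07283795] 0.054596336786710116 29.999550506472588 [ 0.30126479  0.09883443 -0.38423071]
[(array([4.947e-01, 1.158e-01, 3.000e-04]), 0.96), (array([ 8.556e-01, -5.220e-02,  4.000e-04]), 0.88), (array([0.5842, 0.1062, 0.0026]), 0.76), (array([0.6085, 0.2769, 0.0558]), 0.71)]
[(array([0.5851, 0.1063, 0.0014]), 0.87), (array([ 0.4983,  0.1102, -0.0029]), 0.58)]
```

View pics/s4.png

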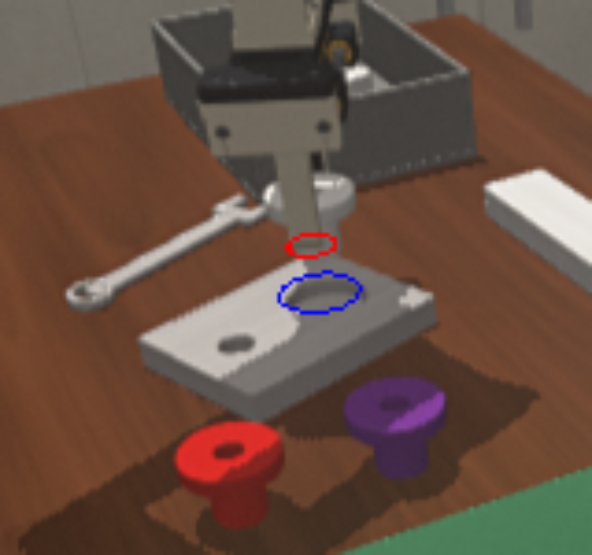

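Run:
```python
from h import *
f=lambda P:np.round((proj("side",P)-[120,80])*3.7)
print("axis at TCP: z=.02",f([.6109,.278,.02]),"flange top",f([.6109,.278,.097]),"foot",f([.6109,.278,.055]))
print("1cm +x",f([.6209,.278,.097]),"1cm +y",f([.6109,.288,.097]))
```

```text
axis at TCP: z=.02 [320. 294.] flange top [303. 184.] foot [312. 245.]
1cm +x [318. 180.] 1cm +y [297. 178.]
```

Request:
play_rows(increments="0 0 12 0 1;0 0 24 0 1;0 0 34 0 1;0 0 40 0 1;0 0 43 0 1;0 0 45 0 1;0 0 45 0 1;0 0 45 0 1;0 0 45 0 1")

```text
t: 8.45
tool_pos: [0.6103, 0.2784, 0.0269]
orientation: [0.687, 3.065, 0.001]
force: [0.0, -0.3, -1.3]
opening: 0.0547
gripper_force: 30.0
```

Run:
```python
from h import *
im=robot.read_camera("side"); s=robot.read_state()
print(s["t"],s["tool_pos"],s["opening"],s["gripper_force"],s["force"])
print([(np.round(d["centre"],4),d["conf"]) for d in robot.landmark_of("side","bush")])
cv2.imwrite("pics/s5.png",cv2.resize(im[80:230,120:280],None,fx=3.7,fy=3.7))
```

```text
8.5 [0.61024648 0.27843402 0.02684095] 0.054999289953255814 29.999731946736574 [-0.21027193 -0.04293086 -0.29160802]
[(array([ 4.955e-01,  1.121e-01, -2.000e-04]), 0.89), (array([0.5858, 0.1043, 0.0014]), 0.76), (array([0.609 , 0.2788, 0.0086]), 0.63), (array([ 0.8566, -0.0544,  0.0049]), 0.61)]
```

View pics/s5.png

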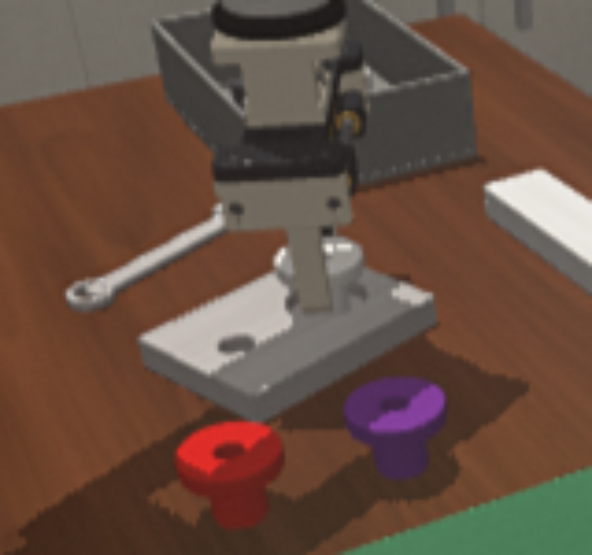

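The spigot is inside the pocket with no contact force yet, and the foot is about at floor height. I'll ease down another 2 mm to feel for the floor.

Request:
play_rows(increments="0 0 0.7 0 1;0 0 1.3 0 1;0 0 1.5 0 1;0 0 1.5 0 1")

```text
t: 8.95
tool_pos: [0.6105, 0.2784, 0.0267]
orientation: [0.687, 3.065, 0.0]
force: [-5.1, -2.9, 9.4]
opening: 0.0548
gripper_force: 30.0
```

Contact: +9 N upward and the height has stopped changing, so the bush stands on the floor. Next I'll open and retreat.

Request:
play_rows(increments="0 0 -0.5 0 1;0 0 -0.5 0 0.2;0 0 -0.5 0 -0.2;0 0 -0.5 0 -1;0 0 -0.5 0 -1;0 0 -0.5 0 -1;0 0 -0.5 0 -1;0 0 -0.5 0 -1;0 0 -20 0 -1;0 0 -50 0 -1;0 0 -90 0 -1;0 0 -130 0 -1;-60 0 -150 0 -1;-110 0 -150 0 -1;-160 0 -150 0 -1;-160 0 -150 0 -1;-160 0 -150 0 -1")

```text
t: 10.65
tool_pos: [0.756, 0.2079, 0.1733]
orientation: [-0.691, -3.063, 0.001]
force: [-0.4, 0.6, 0.4]
opening: 0.0929
gripper_force: 0.0
```

Run:
```python
from h import *
im=robot.read_camera("side"); s=robot.read_state()
print(s["t"],s["tool_pos"],s["opening"],s["force"])
print([(np.round(d["centre"],4),d["conf"]) for d in robot.landmark_of("side","bush")])
print([(np.round(d["centre"],4),d["conf"]) for d in robot.landmark_of("side","spare")])
cv2.imwrite("pics/s6.png",im)
```

```text
10.7 [0.7549113  0.20936258 0.17393595] 0.09271160166730527 [-1.33024531 -0.15817866 -0.68253601]
[(array([ 0.8563, -0.0544,  0.0035]), 0.96), (array([ 0.4937,  0.1146, -0.0022]), 0.85), (array([0.6112, 0.278 , 0.0125]), 0.72), (array([0.5859, 0.1047, 0.0008]), 0.56)]
[(array([ 0.5814, -0.2909,  0.    ]), 0.63)]
```

View pics/s6.png

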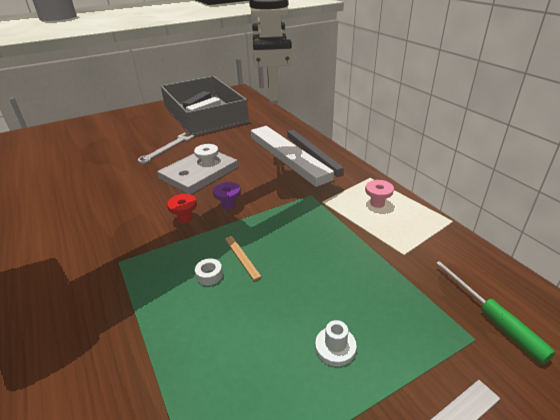

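The bush stands upright in the pocket at (206,153), the spare at (336,343) hasn't moved, and the gripper is clear.

```bash
python3 -c "
from plant import robot
print(robot.close_job())"
```

```text
the job is handed in; nothing more can be done
None
```

The flange-up bush now stands upright on the floor of the large pocket and has been let go, the other bush is where it was, and the job is handed in; the hand-in returned no verdict.

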